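Put the precision screwdrivers back on their shadow pads

ROBOT

A 6-joint arm with a two-finger parallel gripper is mounted at the origin on a cart in front of the work surface, level with it; the furniture and walls round the work are solid. World frame = base frame: x ahead of the robot, y to its left, z up, the work surface at z = 0. Lengths are in m, angles in rad, forces in N, time in s.
With the tool pointing down it reaches from about 0.425 to 0.95 m from the base axis. Payload 14.7 kg.
Tool frame: the origin (TCP) lies between the finger pads; the fingertips stand 25 mm ahead of it and the grasp point (between the pads) lies 6 mm ahead of it; x points along the fingers, y is the direction in which the jaws open and shut, and the axes are right-handed (so a half turn about x gives the same grasp; the last joint's range is limited). The gripper opens to 85 mm and grips with 20 to 120 N. Pads are 22 mm wide; open, the fingers measure 114 mm over their backs; the gripper's body (76 mm by 85 mm) begins 54 mm behind the grasp point. The pads swing forward as they close: fully open they stand 13 mm farther back than shut.
Start: joints at [1.294, 0.48, 1.596, -0, 1.065, -0.047], TCP at [0.148, 0.633, 0.256] pointing down, gripper open.
Joint ranges: [-2.75, 2.75], [-0.82, 2.05], [0.23, 2.67], [-1.56, 4.7], [0.09, 2.69], [-2.92, 2.92]. Speed limits (rad/s): [1.89, 1.89, 2.39, 3.01, 3.01, 3.01].

INTERFACE

Orientations are given as a 3x3 rotation matrix whose columns are the frame's x, y, z axes.
In Python, from cell import sensors, eyes, bot gives the robot as it stands. The module is installed in compiled form; this text tells all that it offers.
- The arm moves only by the shell command python3 -m pendant 'ROWS'. ROWS is JSON, a list of rows, each an object of numbers: "ax", "ay", "az": the turn, a rotation vector about the tool's x, y, z in rad; "x", "y", "z": the shift along the tool's x, y, z in mm; "grip": the opening, from 0 (shut) to 1 (fully open). A call has 1 to 10 rows; each row is the pose to reach, as a shift and turn from the pose commanded when the call began, along the tool's axes at that moment; what a row does not reach only later rows make up. A row lasts 1/10 s, in which the tool goes at most 50 mm and 8.59 degrees, less where a joint would pass 70% of its speed; a pose out of reach is approached as far as the arm can. A call with a gripper value outside its range is refused whole. The fingers move at their own pace and stop on an object; the grip force is fixed at half the most. Time passes only in rows, so rows that repeat a pose let the fingers close. It gives the time, the measured TCP pose, the force and the opening at its end, in the units of the state.
- sensors.state(): the state, without advancing time (a new reading comes with each control period).
- eyes.get_image(name): name is "side" or "top" or "wrist"; returns the picture (384x512x3 uint8, blue, green, red); there is no depth.
- eyes.camera_model(name): a dict with "fx", "fy", "cx", "cy" (pixels), "world_from_camera" (4x4, takes a point from camera to world coordinates). Camera axes: x right, y down, z forward; pixel columns grow to the right and rows downward; lengths in m; the calibration is good to about 2 mm. The wrist camera is an equidistant fisheye: a pixel r from the principal point sees the ray r / f radians off the axis. A picture is of the moment at which its call begins: read the wrist's pose just before it. camera_model takes no time and is no camera call; for the wrist camera it gives the pose at the moment of the call.
- bot.finish_job(): hands the job in, once; it reports no verdict.
The state is a dict: "clock": time; "joint_pos": joint angles; "joint_velocities": joint speeds; "joint_efforts": joint torques, N m; "position": TCP position; "tool_rot": TCP orientation; "wrist_force": force on the tool from outside, world axes, zero at the start; "moment": the same for the moment, N m; "opening": opening from 0.0 (shut) to 1.0 (fully open).
Only numpy, scipy, OpenCV 4.12 (cv2) and the standard library are available. Lean on these libraries where they do the work, as an engineer would, in place of code of your own. Each camera call takes 0.05 s, during which the arm holds its last target. There are 200 camera calls.

TASK

Pick the three precision screwdrivers out from among the tools on the bench and lay each one flat on the grey pad that bears the outline of its own colour, covering that outline, with its handle on the handle end (the end with the coloured bar). Leave the pliers, the tweezers and the pen where they lie.

Things in the scene. Friction and masses are not known exactly. Their poses are not given: they have to be found in the camera images.
- screwdriver_red: precision screwdriver with a red handle, 101 mm long, lying flat. Origin: midpoint of its length, on its underside; z up. Its y axis runs along it and points to the handle end: the handle, 11 mm wide and 11 mm high, spans y = -14 to +45 mm, the thin blade lies at lower y. Grip the handle. 17 to 31 g.
- screwdriver_blue: precision screwdriver with a blue handle, 116 mm long, lying flat. Origin: midpoint of its length, on its underside; z up. Its y axis runs along it and points to the handle end: the handle, 11 mm wide and 11 mm high, spans y = -16 to +52 mm, the thin blade lies at lower y. Grip the handle. 17 to 31 g.
- screwdriver_black: precision screwdriver with a black handle, 101 mm long, lying flat. Origin: midpoint of its length, on its underside; z up. Its y axis runs along it and points to the handle end: the handle, 11 mm wide and 11 mm high, spans y = -14 to +45 mm, the thin blade lies at lower y. Grip the handle. 17 to 31 g.
- pad_red: light grey flat pad, 150 x 56 x 8 mm, fixed, with a red screwdriver outline (wide part = handle) and a red bar across its handle end. Origin: middle of the handle-end edge, underside. x runs along the pad to the blade end (x = 150 mm), y across, z up; top at z = 8 mm. Outline on y = 0: the screwdriver covers it with its mid-length at x = 75 mm, handle towards -x.
- pad_blue: light grey flat pad, 150 x 56 x 8 mm, fixed, with a blue screwdriver outline (wide part = handle) and a blue bar across its handle end. Origin: middle of the handle-end edge, underside. x runs along the pad to the blade end (x = 150 mm), y across, z up; top at z = 8 mm. Outline on y = 0: the screwdriver covers it with its mid-length at x = 75 mm, handle towards -x.
- pad_black: light grey flat pad, 150 x 56 x 8 mm, fixed, with a black screwdriver outline (wide part = handle) and a black bar across its handle end. Origin: middle of the handle-end edge, underside. x runs along the pad to the blade end (x = 150 mm), y across, z up; top at z = 8 mm. Outline on y = 0: the screwdriver covers it with its mid-length at x = 75 mm, handle towards -x.
- pliers_red: small pliers with red handles, 34 x 119 x 10 mm, lying flat; stay where they are. Origin: centre of the underside; y along them.
- tweezers: steel tweezers, 13 x 110 x 9 mm, lying on the bench; stay where they are. Origin: centre of the underside; y along them.
- pen_a: slim black pen, 12 x 145 x 9 mm, lying on the bench; stays where it is. Origin: centre of the underside; y along it.

How it is judged:
By the outcome, as a careful person would: the job done as asked, in the order asked, and still so for the second after the job is handed in, with the robot touching nothing.
It also fails if it takes over 77 s, if anything falls off the work surface, if the arm or the gripper's body presses on something with over 40 N, if the wrist force passes 120 N, or if a joint passes its speed limit or range.

## Working session

There is one attempt and no reset: what is moved stays moved. The work goes in short steps, Python scripts to look and compute and a shell command to move; the robot and the scene stay as the last step left them, time stands still between calls to the robot, and variables do not carry over. Pictures are saved under pics/ and viewed, about 12 in all and at most 16, crops included, and the job is handed in when it is done.

```bash
mkdir -p pics
python3 - <<'E'
from cell import sensors, eyes
import cv2, numpy as np
for n in("top","side","wrist"):
    im=eyes.get_image(n); cv2.imwrite(f"pics/{n}0.png",im); m=eyes.camera_model(n); print(n,m["fx"],m["fy"],m["cx"],m["cy"],np.round(m["world_from_camera"],3).tolist())
s=sensors.state();print({k:np.round(v,3).tolist() for k,v in s.items()})
t=cv2.resize(cv2.imread("pics/top0.png"),(800,600),interpolation=cv2.INTER_CUBIC);cv2.imwrite("pics/top0b.png",t)
E
```

```text
top 425.78218509594456 425.78218509594456 261.1567088301346 191.23578568315432 [[0.015, -0.998, 0.064, 0.423], [-1.0, -0.015, -0.002, 0.12], [0.003, -0.064, -0.998, 0.952], [0.0, 0.0, 0.0, 1.0]]
side 420.22877314582973 420.22877314582973 256.94339205086754 191.50970141976575 [[-0.979, -0.107, 0.176, 0.324], [-0.205, 0.476, -0.855, 0.966], [0.008, -0.873, -0.488, 0.548], [0.0, 0.0, 0.0, 1.0]]
wrist 297.3186396354542 297.3186396354542 262.42840036231803 189.68113876617576 [[0.228, 0.923, 0.309, 0.069], [0.974, -0.216, -0.074, 0.651], [-0.002, 0.318, -0.948, 0.374], [0.0, 0.0, 0.0, 1.0]]
{'clock': 0.15, 'joint_pos': [1.294, 0.481, 1.597, 0.0, 1.065, -0.047], 'joint_velocities': [-0.002, 0.0, -0.003, -0.001, -0.0, -0.002], 'joint_efforts': [0.0, -95.115, -43.046, 0.0, 0.008, -0.0], 'position': [0.148, 0.633, 0.256], 'tool_rot': [[-0.0, 0.228, 0.974], [-0.001, 0.974, -0.228], [-1.0, -0.001, -0.0]], 'wrist_force': [-0.075, 0.684, -0.437], 'moment': [-0.036, 0.031, -0.013], 'opening': 1.0}
```

View pics/top0b.png

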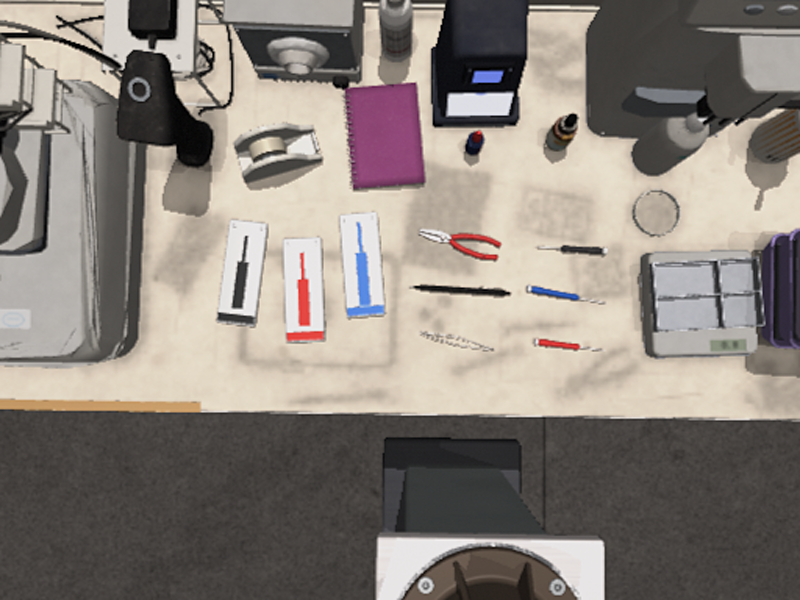

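View pics/side0.png

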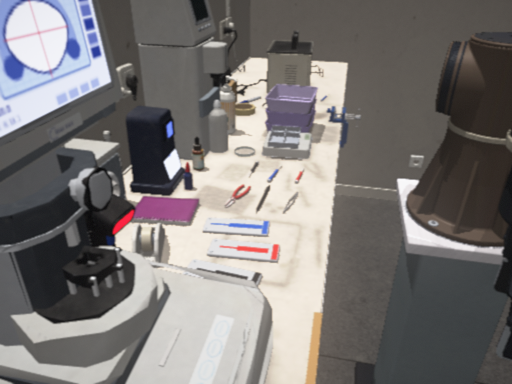

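The top view shows the pads left of centre: black (243,272), red (305,290), blue (362,265), with their bars at the bottom, toward the robot. The tools are to the right: black driver (575,249), blue (565,295) and red (565,345), with the pliers, pen and tweezers beside them. The side view agrees.

```bash
cat > h.py <<'E'
import cv2, numpy as np
from cell import sensors, eyes
def ray(m,name,uv,z):
    uv=np.atleast_2d(uv).astype(float); d=(uv-[m["cx"],m["cy"]])/[m["fx"],m["fy"]]
    if name=="wrist":
        r=np.linalg.norm(d,axis=1,keepdims=True)+1e-9; c=np.hstack([d/r*np.sin(r),np.cos(r)])
    else: c=np.hstack([d,np.ones((len(d),1))])
    T=np.array(m["world_from_camera"]); w=c@T[:3,:3].T; o=T[:3,3]
    return (o+w*((z-o[2])/w[:,2])[:,None])[:,:2]
def pix(m,P):   # fisheye/wrist projection of world point
    T=np.array(m["world_from_camera"]); c=(np.asarray(P)-T[:3,3])@T[:3,:3]
    a=np.arctan2(np.hypot(c[0],c[1]),c[2]); k=a/np.hypot(c[0],c[1])
    return np.array([m["cx"]+m["fx"]*k*c[0],m["cy"]+m["fy"]*k*c[1]])
def masks(im):
    h=cv2.cvtColor(im,cv2.COLOR_BGR2HSV); H,S,V=cv2.split(h)
    return {"red":((H<8)|(H>172))&(S>140)&(V>90),"blue":(H>100)&(H<125)&(S>110)&(V>70),"black":V<75}
def blobs(mask,amin=15):
    n,l,st,c=cv2.connectedComponentsWithStats(mask.astype(np.uint8))
    return [np.argwhere(l==i)[:,::-1] for i in range(1,n) if st[i,4]>=amin]
def rect(P):
    """world points -> centre, unit long axis, length, width"""
    (c,(w,h),_)=r=cv2.minAreaRect((P*1000).astype(np.float32)); b=cv2.boxPoints(r)
    e=b[1]-b[0],b[2]-b[1]; e=sorted(e,key=np.linalg.norm)
    return np.array(c),e[1]/np.linalg.norm(e[1]),max(w,h),min(w,h)
E
python3 - <<'E'
from h import *
im=cv2.imread("pics/top0.png"); m=eyes.camera_model("top")
for n,k in masks(im).items():
    for b in blobs(k):
        u,v=b.mean(0)
        if not(135<u<400 and 130<v<235): continue
        P=ray(m,"top",b,.008 if u<250 else .006); c,a,L,W=rect(P)
        print(n,b.mean(0).round(),len(b),"c",c.round(1),"m",(P.mean(0)*1000).round(1),"ang",np.degrees(np.arctan2(a[1],a[0])).round(1),"L,W",round(L,1),round(W,1))
cv2.imwrite("pics/c1.png",cv2.resize(im[145:235,330:395],None,fx=6,fy=6,interpolation=cv2.INTER_CUBIC))
E
```

```text
red [303. 157.] 191 c [562.7  25.8] m [562.7  26.2] ang 76.8 L,W 69.5 31.7
red [194. 191.] 198 c [496.1 268. ] m [481.5 268. ] ang 1.5 L,W 100.4 13.3
red [195. 214.] 104 c [429.5 264.1] m [429.6 263.6] ang -85.6 L,W 49.1 9.8
red [357. 220.] 89 c [422.2 -96. ] m [422.7 -94.7] ang 82.3 L,W 56.0 8.8
blue [232. 175.] 235 c [533.1 186.1] m [518.2 184.9] ang 5.5 L,W 115.0 14.0
blue [355. 187.] 98 c [495.5 -89.7] m [495.3 -89.6] ang 81.0 L,W 65.5 7.8
blue [233. 198.] 104 c [466.6 180.6] m [466.6 180.7] ang -84.3 L,W 49.2 10.1
black [372. 160.] 99 c [ 558.2 -127.3] m [ 558.3 -129.3] ang 88.0 L,W 56.2 9.5
black [153. 182.] 171 c [503.2 358.7] m [500.6 358.9] ang -5.3 L,W 70.1 12.7
black [296. 185.] 194 c [498.   43.3] m [497.7  42. ] ang 87.7 L,W 134.1 8.3
black [150. 203.] 90 c [453.1 363.3] m [453.  363.8] ang 84.5 L,W 47.9 9.0
```

View pics/c1.png

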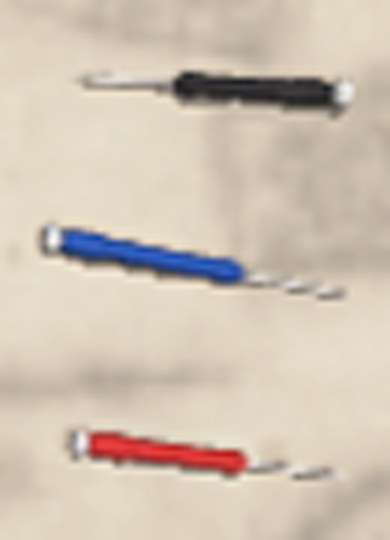

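The crop shows black's handle pointing right (cap at the right end), and blue's and red's handles pointing left (caps at the left end). The sizes match: handles 56, 66 and 56 mm. I'll move over the pads for a close look.

```bash
python3 -m pendant '[{"y":-140,"z":190,"ax":0.7},{"y":-140,"z":190,"ax":0.7},{"y":-140,"z":190,"ax":0.7},{"y":-140,"z":190,"ax":0.7},{"y":-285,"z":377,"ax":1.48},{"y":-285,"z":377,"ax":1.48},{"y":-285,"z":377,"ax":1.48},{"y":-285,"z":377,"ax":1.48},{"y":-285,"z":377,"ax":1.48},{"y":-285,"z":377,"ax":1.48}]'; python3 -m pendant '[{},{},{}]'
python3 - <<'E'
from h import *
im=eyes.get_image("wrist"); m=eyes.camera_model("wrist"); s=sensors.state()
print(s["clock"],np.round(s["position"],3),np.degrees(np.arctan2(s["tool_rot"][1][1],s["tool_rot"][0][1])))
cv2.imwrite("pics/w1.png",im)
for n,k in masks(im).items():
    for b in blobs(k,40):
        P=ray(m,"wrist",b,.008); c,a,L,W=rect(P)
        if L<150 and 380<c[0]<620 : print(n,b.mean(0).round(),len(b),"c",c.round(1),"m",(P.mean(0)*1000).round(1),"ang",np.degrees(np.arctan2(a[1],a[0])).round(1),"L,W",round(L,1),round(W,1))
E
```

```text
0.2 [0.148 0.633 0.256] 76.83296793528959
red [127. 357.] 76 c [478.2 267. ] m [477.9 267. ] ang 3.2 L,W 61.5 10.2invalid input at $[0]: expected keys ax, ay, az, x, y, z, grip
invalid input at $[0]: expected keys ax, ay, az, x, y, z, grip
```

View pics/w1.png

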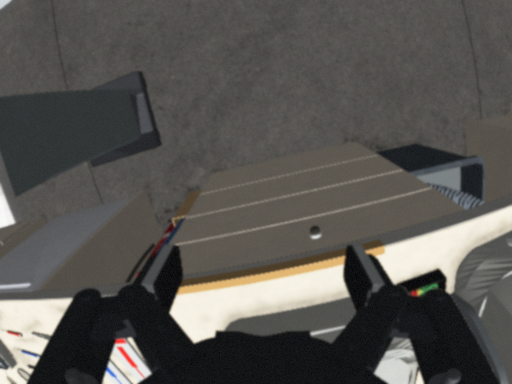

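The rows need every key, so nothing moved. The wrist picture shows the fingers at the bottom and mostly floor, from the start pose. Resending in full.

```bash
python3 -m pendant '[{"ax":0.7,"ay":0,"az":0,"x":0,"y":-140,"z":190,"grip":0.45},{"ax":0.7,"ay":0,"az":0,"x":0,"y":-140,"z":190,"grip":0.45},{"ax":0.7,"ay":0,"az":0,"x":0,"y":-140,"z":190,"grip":0.45},{"ax":0.7,"ay":0,"az":0,"x":0,"y":-140,"z":190,"grip":0.45},{"ax":1.48,"ay":0,"az":0,"x":0,"y":-351,"z":403,"grip":0.45},{"ax":1.48,"ay":0,"az":0,"x":0,"y":-351,"z":403,"grip":0.45},{"ax":1.48,"ay":0,"az":0,"x":0,"y":-351,"z":403,"grip":0.45},{"ax":1.48,"ay":0,"az":0,"x":0,"y":-351,"z":403,"grip":0.45},{"ax":1.48,"ay":0,"az":0,"x":0,"y":-351,"z":403,"grip":0.45},{"ax":1.48,"ay":0,"az":0,"x":0,"y":-351,"z":403,"grip":0.45}]'; python3 -m pendant '[{"ax":0,"ay":0,"az":0,"x":0,"y":0,"z":0,"grip":0.45},{"ax":0,"ay":0,"az":0,"x":0,"y":0,"z":0,"grip":0.45}]'
cat > look.py <<'E'
from h import *
import sys
def look(tag,z=.008):
    im=eyes.get_image("wrist"); m=eyes.camera_model("wrist"); s=sensors.state()
    print(s["clock"],np.round(s["position"],4),"yaw",np.degrees(np.arctan2(s["tool_rot"][1][1],s["tool_rot"][0][1])).round(2),"op",round(s["opening"],3),"F",np.round(s["wrist_force"],1),np.round(s["joint_pos"],2))
    cv2.imwrite(f"pics/{tag}.png",im)
    for n,k in masks(im).items():
        for b in blobs(k,60):
            P=ray(m,"wrist",b,z); c,a,L,W=rect(P)
            if L<150 and W>5 and 380<c[0]<620 : print(n,b.mean(0).round(),len(b),"c",c.round(1),"m",(P.mean(0)*1000).round(1),"ang",np.degrees(np.arctan2(a[1],a[0])).round(1),"L,W",round(L,1),round(W,1))
if __name__=="__main__": look(sys.argv[1],float(sys.argv[2]))
E
python3 look.py w2 .008
```

```text
clock: 1.2
position: [0.4419, 0.2272, 0.2564]
tool_rot: [[0.0, 0.99, -0.145], [0.0, -0.145, -0.99], [-1.0, 0.0, -0.0]]
wrist_force: [1.0, 1.6, 0.0]
opening: 0.451
clock: 1.4
position: [0.4416, 0.228, 0.2562]
tool_rot: [[-0.0, 0.99, -0.141], [0.0, -0.141, -0.99], [-1.0, -0.0, -0.0]]
wrist_force: [0.1, 0.7, -1.1]
opening: 0.451
1.45 [0.4411 0.229  0.2562] yaw -7.98 op 0.45 F [ 0.2  0.3 -0.4] [0.42 0.27 1.94 0.   0.94 0.56]
red [248. 130.] 325 c [429.  266.1] m [429.  266.3] ang -85.7 L,W 50.7 10.1
red [290. 122.] 611 c [495.  270.4] m [480.8 269.5] ang 3.9 L,W 101.0 13.5
red [359. 268.] 195 c [560.3  41.2] m [563.5  41.7] ang -88.2 L,W 45.3 32.8
blue [312. 185.] 964 c [526.1 188.2] m [500.5 184.8] ang 6.6 L,W 130.6 51.1
black [256.  48.] 254 c [452.3 365.3] m [452.2 365.8] ang 85.6 L,W 48.4 8.3
black [294.  48.] 425 c [500.2 360.5] m [498.8 361. ] ang -6.0 L,W 62.3 10.5
```

View pics/w2.png

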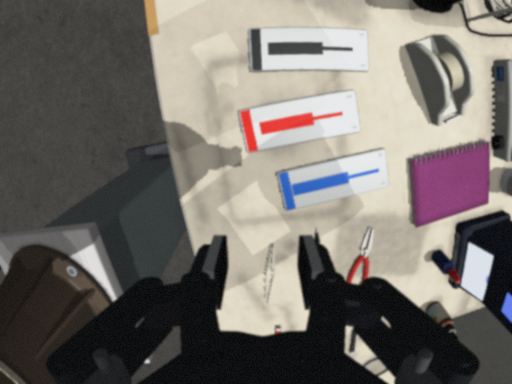

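The wrist view shows the three pads clearly: black bar (256,48), red bar (248,130) and blue bar (287,190), with the blades pointing right. The positions agree with the top view to about 2 mm. Next, the look over the drivers.

```bash
python3 -m pendant '[{"ax":0,"ay":0,"az":0,"x":36,"y":78,"z":350,"grip":0.45},{"ax":0,"ay":0,"az":0,"x":36,"y":78,"z":350,"grip":0.45},{"ax":0,"ay":0,"az":0,"x":36,"y":78,"z":350,"grip":0.45},{"ax":0,"ay":0,"az":0,"x":36,"y":78,"z":350,"grip":0.45},{"ax":0,"ay":0,"az":0,"x":36,"y":78,"z":350,"grip":0.45},{"ax":0,"ay":0,"az":0,"x":36,"y":78,"z":350,"grip":0.45},{"ax":0,"ay":0,"az":0,"x":36,"y":78,"z":350,"grip":0.45},{"ax":0,"ay":0,"az":0,"x":36,"y":78,"z":350,"grip":0.45},{"ax":0,"ay":0,"az":0,"x":36,"y":78,"z":350,"grip":0.45},{"ax":0,"ay":0,"az":0,"x":36,"y":78,"z":350,"grip":0.45}]' >/dev/null; python3 look.py w3 .006
```

```text
2.5 [ 0.4699 -0.1265  0.2203] yaw -7.84 op 0.449 F [0.5 0.5 0.2] [-0.33  0.3   2.    0.    0.84 -0.19]
red [327.  26.] 654 c [562.   23.4] m [562.6  23.6] ang 81.5 L,W 65.6 31.9
red [218. 141.] 274 c [422.7 -95.1] m [423.4 -92.3] ang 81.9 L,W 57.0 7.2
blue [281. 128.] 370 c [496.2 -88.8] m [496.2 -87.3] ang 81.1 L,W 66.3 7.9
black [269.  35.] 469 c [497.3  18.5] m [497.2  19. ] ang 87.6 L,W 84.6 8.0
black [338. 157.] 310 c [ 559.3 -128.1] m [ 558.8 -128.9] ang 86.2 L,W 57.6 8.7
black [283. 309.] 168 c [ 470.4 -341.4] m [ 470.3 -341.6] ang 4.2 L,W 47.3 10.9
```

View pics/w3.png

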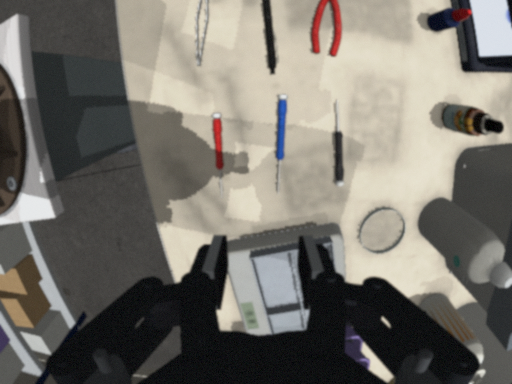

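The view shows the red driver at (218,141), blue at (281,128) and black at (338,157), agreeing with the top view to about 1.5 mm. I'll pick red first.

```bash
python3 -m pendant '[{"ax":0,"ay":0,"az":0,"x":150,"y":-51,"z":-24,"grip":0.45},{"ax":0,"ay":0,"az":0,"x":150,"y":-51,"z":-24,"grip":0.45},{"ax":0,"ay":0,"az":0,"x":150,"y":-51,"z":-24,"grip":0.45},{"ax":0,"ay":0,"az":0,"x":150,"y":-51,"z":-24,"grip":0.45},{"ax":0,"ay":0,"az":0,"x":180,"y":-51,"z":-24,"grip":0.45},{"ax":0,"ay":0,"az":0,"x":193,"y":-51,"z":-24,"grip":0.45},{"ax":0,"ay":0,"az":0,"x":193,"y":-51,"z":-24,"grip":0.45},{"ax":0,"ay":0,"az":0,"x":193,"y":-51,"z":-24,"grip":0.45}]'; python3 look.py w4 .006
python3 - <<'E'
import cv2
cv2.imwrite("pics/w4c.png",cv2.resize(cv2.imread("pics/w4.png")[130:384,110:410],None,fx=2,fy=2))
E
```

```text
clock: 3.3
position: [0.4228, -0.0964, 0.0277]
tool_rot: [[-0.0, 0.991, -0.137], [0.0, -0.137, -0.991], [-1.0, -0.0, -0.0]]
wrist_force: [0.1, -0.5, 0.6]
opening: 0.453
3.35 [ 0.4232 -0.0968  0.028 ] yaw -7.88 op 0.444 F [-0.7 -0.4 -0.4] [-0.29  0.6   2.25  0.    0.29 -0.16]
red [464.  32.] 692 c [549.3  12.3] m [549.2  11.8] ang 79.7 L,W 40.2 9.4
red [494.  38.] 686 c [573.3  11.5] m [573.2  10.5] ang 75.0 L,W 49.1 10.6
red [262. 213.] 475 c [425.9 -75.3] m [426.1 -75.2] ang 86.7 L,W 16.0 9.4
red [263. 276.] 402 c [ 421.9 -113.1] m [ 421.5 -114.3] ang 82.0 L,W 25.9 7.6
blue [393. 214.] 1474 c [497.2 -90.7] m [497.5 -87.4] ang 80.5 L,W 68.6 10.1
black [384.  47.] 1624 c [4.969e+02 3.000e-01] m [496.7   1.5] ang 86.5 L,W 52.1 9.9
black [469. 254.] 853 c [ 559.2 -129.2] m [ 559.6 -128.1] ang 87.7 L,W 61.4 13.2
```

View pics/w4c.png

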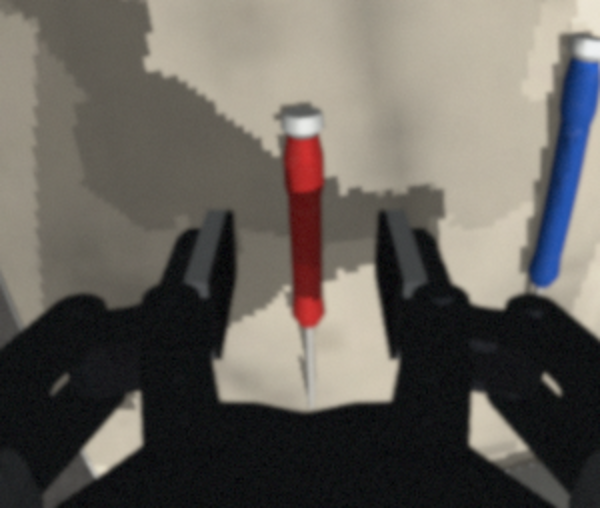

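The red handle is centred between the open fingers at crop (305,230). Closing and lifting.

```bash
python3 -m pendant '[{"ax":0,"ay":0,"az":0,"x":0,"y":0,"z":0,"grip":0},{"ax":0,"ay":0,"az":0,"x":0,"y":0,"z":0,"grip":0},{"ax":0,"ay":0,"az":0,"x":0,"y":0,"z":0,"grip":0},{"ax":0,"ay":0,"az":0,"x":0,"y":0,"z":0,"grip":0},{"ax":0,"ay":0,"az":0,"x":0,"y":0,"z":0,"grip":0},{"ax":0,"ay":0,"az":0,"x":0,"y":0,"z":0,"grip":0}]'; python3 -m pendant '[{"ax":0,"ay":0,"az":0,"x":-50,"y":0,"z":0,"grip":0},{"ax":0,"ay":0,"az":0,"x":-100,"y":0,"z":0,"grip":0},{"ax":0,"ay":0,"az":0,"x":-100,"y":0,"z":0,"grip":0},{"ax":0,"ay":0,"az":0,"x":-100,"y":0,"z":0,"grip":0}]'; python3 look.py w5 .1
python3 - <<'E'
import cv2
cv2.imwrite("pics/w5c.png",cv2.resize(cv2.imread("pics/w5.png")[130:384,110:410],None,fx=1.5,fy=1.5))
E
```

```text
clock: 3.95
position: [0.4233, -0.0975, 0.0282]
tool_rot: [[0.002, 0.99, -0.139], [-0.0, -0.139, -0.99], [-1.0, 0.002, 0.0]]
wrist_force: [0.6, 4.4, 15.5]
opening: 0.097
clock: 4.35
position: [0.4237, -0.0978, 0.1289]
tool_rot: [[0.004, 0.99, -0.139], [-0.001, -0.139, -0.99], [-1.0, 0.004, 0.001]]
wrist_force: [0.6, -0.6, -1.0]
opening: 0.092
4.4 [ 0.4229 -0.0976  0.1278] yaw -7.97 op 0.1 F [ 0.7  0.2 -1.2] [-0.3   0.39  2.2  -0.    0.55 -0.16]
red [402.  35.] 1136 c [510.8   8. ] m [510.9   8. ] ang 81.2 L,W 41.8 19.7
red [263. 240.] 1070 c [423.  -99.7] m [423.7 -95.7] ang 82.0 L,W 60.6 9.2
blue [343. 167.] 636 c [470.9 -60.6] m [471.  -59.3] ang 80.5 L,W 40.6 5.4
black [508.  39.] 123 c [592.   11.4] m [592.5  11.1] ang 79.4 L,W 12.9 7.0
black [407. 201.] 424 c [508.3 -83.7] m [508.6 -83.9] ang 88.3 L,W 35.3 5.8
black [498. 282.] 1258 c [ 619.8 -181.7] m [ 606.6 -171.5] ang -50.7 L,W 118.9 30.3
```

View pics/w5c.png

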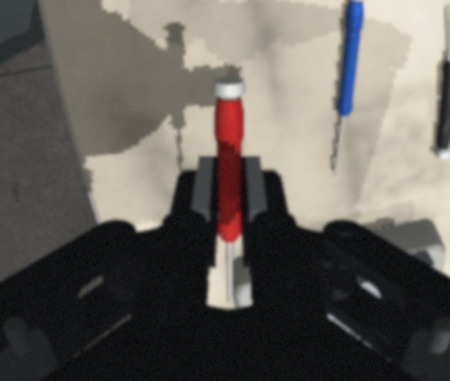

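Red is gripped (opening 0.10, handle square to the jaws). The fingertips touched the bench on closing (15 N), so I'll go 1.5 mm higher next time. Now carrying it to the red pad.

```bash
python3 -m pendant '[{"ax":-0.9,"ay":0,"az":0,"x":0,"y":2,"z":-220,"grip":0},{"ax":-0.9,"ay":0,"az":0,"x":0,"y":2,"z":-220,"grip":0},{"ax":-0.9,"ay":0,"az":0,"x":0,"y":2,"z":-220,"grip":0},{"ax":-0.9,"ay":0,"az":0,"x":0,"y":2,"z":-220,"grip":0},{"ax":-1.772,"ay":0,"az":0,"x":0,"y":5,"z":-370,"grip":0},{"ax":-1.772,"ay":0,"az":0,"x":0,"y":5,"z":-370,"grip":0},{"ax":-1.772,"ay":0,"az":0,"x":0,"y":5,"z":-370,"grip":0},{"ax":-1.772,"ay":0,"az":0,"x":0,"y":5,"z":-370,"grip":0},{"ax":-1.772,"ay":0,"az":0,"x":0,"y":5,"z":-370,"grip":0},{"ax":-1.772,"ay":0,"az":0,"x":0,"y":5,"z":-370,"grip":0}]'; python3 look.py w6 .008
```

```text
clock: 5.4
position: [0.4779, 0.2688, 0.1254]
tool_rot: [[-0.003, 0.201, 0.98], [-0.001, 0.98, -0.201], [-1.0, -0.002, -0.002]]
wrist_force: [-0.8, -0.3, -0.9]
opening: 0.096
5.45 [0.4779 0.2684 0.1255] yaw 79.0 op 0.096 F [-0.5 -0.1 -0.1] [ 0.46  0.51  1.95 -0.    0.69 -0.92]
red [246. 139.] 850 c [430.4 263.1] m [430.3 263.3] ang -85.0 L,W 51.2 11.0
red [255. 168.] 475 c [456.5 265.6] m [456.  265.6] ang 5.2 L,W 23.3 14.7
red [274. 217.] 226 c [499.4 274.4] m [501.3 273. ] ang -10.5 L,W 37.6 8.7
red [262. 272.] 473 c [556.2 251.7] m [556.2 252.3] ang -8.9 L,W 42.9 14.5
red [ 86. 298.] 260 c [567.3  32.1] m [568.1  38. ] ang 79.0 L,W 63.4 29.0
blue [175. 229.] 1701 c [512.3 185.1] m [497.6 182.9] ang 8.1 L,W 96.2 51.2
black [367. 142.] 552 c [451.  362.6] m [450.9 361.9] ang 85.9 L,W 50.2 8.7
black [369. 198.] 1034 c [517.3 358.1] m [500.9 359.2] ang -3.6 L,W 100.8 13.4
```

```bash
python3 -m pendant '[{"ax":-0.265,"ay":0,"az":0,"x":40,"y":0,"z":2,"grip":0},{"ax":-0.265,"ay":0,"az":0,"x":67,"y":0,"z":2,"grip":0},{"ax":-0.265,"ay":0,"az":0,"x":67,"y":0,"z":2,"grip":0},{"ax":-0.265,"ay":0,"az":0,"x":67,"y":0,"z":2,"grip":0}]'; python3 look.py w7 .008;python3 - <<'E'
import cv2
cv2.imwrite("pics/w7c.png",cv2.resize(cv2.imread("pics/w7.png")[80:384,110:410],None,fx=1.8,fy=1.8))
E
```

```text
clock: 5.85
position: [0.4802, 0.2674, 0.0597]
tool_rot: [[-0.002, -0.05, 0.999], [-0.001, 0.999, 0.05], [-1.0, -0.001, -0.002]]
wrist_force: [0.3, -0.2, 0.1]
opening: 0.095
5.9 [0.4809 0.2677 0.0606] yaw 92.87 op 0.095 F [ 0.8  0.  -0.1] [ 0.45  0.62  1.98  0.    0.55 -1.17]
red [264. 149.] 1655 c [431.7 265.6] m [431.6 265.7] ang -87.0 L,W 51.8 10.9
red [271. 196.] 480 c [466.4 267.9] m [460.8 271.2] ang 3.8 L,W 40.7 15.0
red [262. 246.] 1183 c [505.  268.1] m [497.  267.3] ang 3.5 L,W 91.2 10.6
red [ 20. 284.] 474 c [566.1  32.9] m [564.9  35.4] ang 71.5 L,W 61.1 33.9
blue [134. 202.] 1109 c [469.4 180. ] m [469.2 181.2] ang -84.3 L,W 51.9 11.5
blue [143. 252.] 1529 c [512.1 184. ] m [508.  183.6] ang 5.5 L,W 70.0 15.3
black [410. 194.] 953 c [455.2 365.2] m [455. 364.] ang 84.6 L,W 51.2 10.7
black [ 30. 228.] 520 c [499.6  73.6] m [499.7  75.1] ang 87.4 L,W 78.9 8.8
```

View pics/w7c.png

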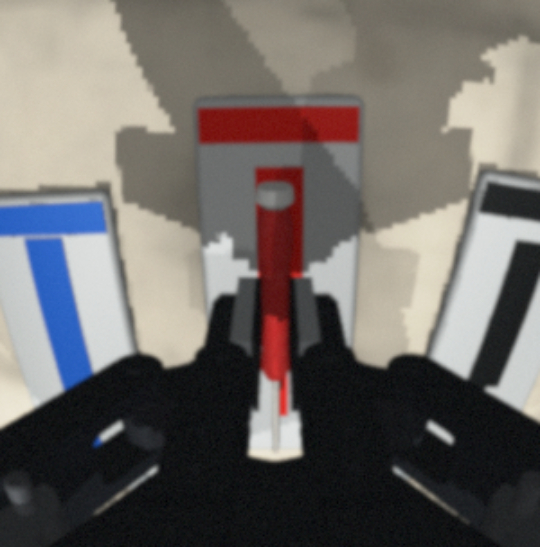

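Held over the red pad, the driver sits inside the outline (cap at crop (275,195), bar at (280,125)). It needs a shift of about 1.5 mm in +y and a 1° turn, then lower and release.

```bash
python3 -m pendant '[{"ax":-0.02,"ay":0,"az":0,"x":12,"y":1.4,"z":0,"grip":0},{"ax":-0.02,"ay":0,"az":0,"x":20,"y":1.4,"z":0,"grip":0},{"ax":-0.02,"ay":0,"az":0,"x":23,"y":1.4,"z":0,"grip":0},{"ax":-0.02,"ay":0,"az":0,"x":23,"y":1.4,"z":0,"grip":0},{"ax":-0.02,"ay":0,"az":0,"x":23,"y":1.4,"z":0,"grip":0}]'; python3 -m pendant '[{"ax":0,"ay":0,"az":0,"x":0,"y":0,"z":0,"grip":0.4},{"ax":0,"ay":0,"az":0,"x":0,"y":0,"z":0,"grip":0.4},{"ax":0,"ay":0,"az":0,"x":0,"y":0,"z":0,"grip":0.4},{"ax":0,"ay":0,"az":0,"x":-40,"y":0,"z":0,"grip":0.45},{"ax":0,"ay":0,"az":0,"x":-90,"y":0,"z":0,"grip":0.45},{"ax":0,"ay":0,"az":0,"x":-90,"y":0,"z":0,"grip":0.45},{"ax":0,"ay":0,"az":0,"x":-90,"y":0,"z":0,"grip":0.45}]'; python3 look.py w8 .012;python3 - <<'E'
import cv2
cv2.imwrite("pics/w8c.png",cv2.resize(cv2.imread("pics/w8.png")[80:384,110:410],None,fx=1.8,fy=1.8))
E
```

```text
clock: 6.4
position: [0.4809, 0.2693, 0.0374]
tool_rot: [[0.0, -0.075, 0.997], [0.0, 0.997, 0.075], [-1.0, 0.0, 0.0]]
wrist_force: [-0.3, -0.0, 0.7]
opening: 0.096
clock: 7.1
position: [0.4815, 0.2696, 0.1287]
tool_rot: [[0.003, -0.075, 0.997], [0.001, 0.997, 0.075], [-1.0, 0.001, 0.003]]
wrist_force: [-0.7, -1.0, -1.0]
opening: 0.446
7.15 [0.4808 0.2692 0.1275] yaw 94.31 op 0.452 F [-0.   0.2 -0.2] [ 0.46  0.51  1.94 -0.    0.69 -1.19]
red [262. 130.] 830 c [428.6 264.7] m [428.3 264.6] ang -85.7 L,W 49.9 10.4
red [261. 188.] 1160 c [475.  267.5] m [476.7 267.3] ang 3.7 L,W 64.4 14.5
red [ 47. 242.] 444 c [556.8  32.3] m [556.8  34.3] ang 76.0 L,W 68.0 30.9
blue [162. 168.] 685 c [465.  181.3] m [464.9 181.9] ang -84.6 L,W 50.3 10.9
blue [168. 218.] 1257 c [526.4 187.3] m [511.9 185.9] ang 5.8 L,W 108.2 14.6
black [373. 168.] 602 c [451.  360.9] m [451.1 360.5] ang 84.3 L,W 49.6 10.3
black [ 52. 190.] 638 c [493.6  49.6] m [493.9  56. ] ang 87.3 L,W 132.3 8.4
```

View pics/w8c.png

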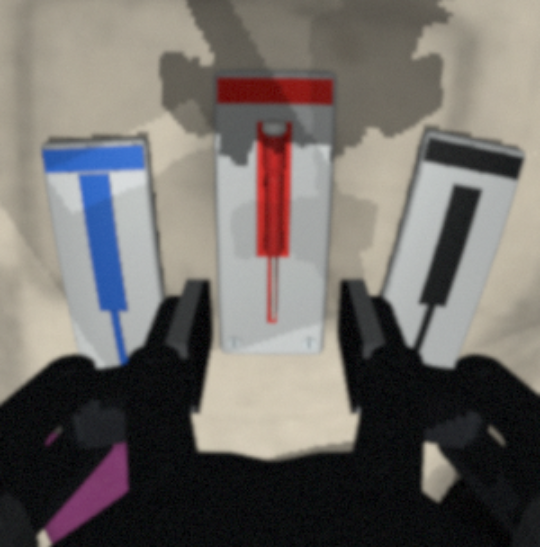

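Red lies on its outline: cap at crop (273,130), tip at (272,320), angles 3.7° against 3.9°. Now to blue.

```bash
python3 -m pendant '[{"ax":0.9,"ay":0,"az":0,"x":0,"y":-200,"z":-6,"grip":0.45},{"ax":0.9,"ay":0,"az":0,"x":0,"y":-200,"z":-6,"grip":0.45},{"ax":0.9,"ay":0,"az":0,"x":0,"y":-200,"z":-6,"grip":0.45},{"ax":0.9,"ay":0,"az":0,"x":0,"y":-200,"z":-6,"grip":0.45},{"ax":1.803,"ay":0,"az":0,"x":0,"y":-358,"z":-12,"grip":0.45},{"ax":1.803,"ay":0,"az":0,"x":0,"y":-358,"z":-12,"grip":0.45},{"ax":1.803,"ay":0,"az":0,"x":0,"y":-358,"z":-12,"grip":0.45},{"ax":1.803,"ay":0,"az":0,"x":0,"y":-358,"z":-12,"grip":0.45},{"ax":1.803,"ay":0,"az":0,"x":0,"y":-358,"z":-12,"grip":0.45},{"ax":1.803,"ay":0,"az":0,"x":0,"y":-358,"z":-12,"grip":0.45}]' >/dev/null; python3 look.py w9 .006
```

```text
8.2 [ 0.4947 -0.0889  0.1259] yaw 7.34 op 0.448 F [-0.5 -0.4 -0.4] [-0.24  0.46  2.05  0.    0.63 -0.37]
red [367.  71.] 1102 c [566.7  23.9] m [566.1  24.4] ang 71.9 L,W 71.3 31.1
blue [276. 159.] 72 c [502.2 -59.4] m [501.9 -59.8] ang -56.3 L,W 8.3 7.3
blue [262. 197.] 499 c [494.7 -94.4] m [494.8 -94.8] ang 79.0 L,W 57.7 7.9
black [288.  60.] 836 c [501.   24.6] m [500.4  21.7] ang 85.1 L,W 98.1 7.3
black [272. 166.] 132 c [499.8 -65.8] m [499.9 -66.1] ang 76.8 L,W 12.1 9.4
```

```bash
python3 -m pendant '[{"ax":0.285,"ay":0,"az":0,"x":30,"y":1.2,"z":0.4,"grip":0.45},{"ax":0.285,"ay":0,"az":0,"x":50,"y":1.2,"z":0.4,"grip":0.45},{"ax":0.285,"ay":0,"az":0,"x":80,"y":1.2,"z":0.4,"grip":0.45},{"ax":0.285,"ay":0,"az":0,"x":96.5,"y":1.2,"z":0.4,"grip":0.45},{"ax":0.285,"ay":0,"az":0,"x":96.5,"y":1.2,"z":0.4,"grip":0.45},{"ax":0.285,"ay":0,"az":0,"x":96.5,"y":1.2,"z":0.4,"grip":0.45}]'; python3 look.py w10 .006
python3 - <<'E'
import cv2
cv2.imwrite("pics/w10c.png",cv2.resize(cv2.imread("pics/w10.png")[130:384,110:410],None,fx=1.5,fy=1.5))
E
```

```text
clock: 8.8
position: [0.4963, -0.0886, 0.0303]
tool_rot: [[-0.002, 0.991, -0.137], [0.0, -0.137, -0.991], [-1.0, -0.002, -0.0]]
wrist_force: [0.1, 0.2, 0.2]
opening: 0.451
8.85 [ 0.4969 -0.0888  0.031 ] yaw -7.88 op 0.449 F [-0.3  0.1  0.1] [-0.24  0.64  2.09 -0.    0.42 -0.1 ]
red [341.  40.] 1263 c [550.   14.4] m [549.7  14.1] ang 79.0 L,W 43.3 10.0
red [386.  45.] 1204 c [573.3  11.7] m [573.2  10.8] ang 75.4 L,W 49.2 10.1
blue [262. 241.] 1463 c [497.1 -90.8] m [497.4 -86.3] ang 80.8 L,W 69.0 9.1
black [235.  63.] 2292 c [497.9   7.7] m [497.9   8.4] ang 87.1 L,W 66.5 9.3
```

View pics/w10c.png

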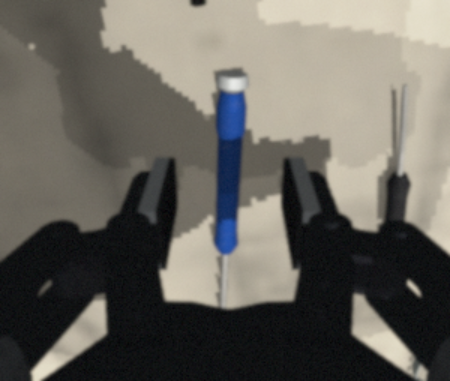

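The blue handle is centred between the fingers (crop (228,170)), and the black driver is clear of the right finger. Gripping and lifting.

```bash
python3 -m pendant '[{"ax":0.02,"ay":0,"az":0,"x":1,"y":0,"z":0,"grip":0.45},{"ax":0.02,"ay":0,"az":0,"x":1,"y":0,"z":0,"grip":0},{"ax":0.02,"ay":0,"az":0,"x":1,"y":0,"z":0,"grip":0},{"ax":0.02,"ay":0,"az":0,"x":1,"y":0,"z":0,"grip":0},{"ax":0.02,"ay":0,"az":0,"x":1,"y":0,"z":0,"grip":0},{"ax":0.02,"ay":0,"az":0,"x":1,"y":0,"z":0,"grip":0},{"ax":0.02,"ay":0,"az":0,"x":1,"y":0,"z":0,"grip":0}]'; python3 -m pendant '[{"ax":0,"ay":0,"az":0,"x":-50,"y":0,"z":0,"grip":0},{"ax":0,"ay":0,"az":0,"x":-100,"y":0,"z":0,"grip":0},{"ax":0,"ay":0,"az":0,"x":-100,"y":0,"z":0,"grip":0},{"ax":0,"ay":0,"az":0,"x":-100,"y":0,"z":0,"grip":0}]' >/dev/null; python3 look.py w11 .106
```

```text
clock: 9.55
position: [0.4974, -0.089, 0.0305]
tool_rot: [[0.001, 0.987, -0.158], [-0.0, -0.158, -0.987], [-1.0, 0.001, 0.0]]
wrist_force: [-2.1, -0.0, 10.8]
opening: 0.09
10.0 [ 0.497  -0.0889  0.1301] yaw -9.1 op 0.095 F [-0.2 -0.4 -0.8] [-0.24  0.46  2.04 -0.    0.64 -0.08]
red [318.  44.] 1426 c [540.   11.7] m [540.4  11.6] ang 81.0 L,W 42.0 18.8
blue [263. 241.] 1253 c [497.3 -90. ] m [498.  -86.3] ang 80.9 L,W 67.8 9.0
black [334. 218.] 510 c [537.8 -78. ] m [537.9 -78. ] ang 87.7 L,W 35.0 5.6
```

```bash
python3 -m pendant '[{"ax":-0.9,"ay":0,"az":0,"x":0,"y":-14,"z":-150,"grip":0},{"ax":-0.9,"ay":0,"az":0,"x":0,"y":-14,"z":-150,"grip":0},{"ax":-0.9,"ay":0,"az":0,"x":0,"y":-14,"z":-150,"grip":0},{"ax":-0.9,"ay":0,"az":0,"x":0,"y":-14,"z":-150,"grip":0},{"ax":-1.826,"ay":0,"az":0,"x":0,"y":-26,"z":-273,"grip":0},{"ax":-1.826,"ay":0,"az":0,"x":0,"y":-26,"z":-273,"grip":0},{"ax":-1.826,"ay":0,"az":0,"x":0,"y":-26,"z":-273,"grip":0},{"ax":-1.826,"ay":0,"az":0,"x":0,"y":-26,"z":-273,"grip":0},{"ax":-1.826,"ay":0,"az":0,"x":0,"y":-26,"z":-273,"grip":0},{"ax":-1.826,"ay":0,"az":0,"x":0,"y":-26,"z":-273,"grip":0}]'; python3 look.py w12 .008
```

```text
clock: 11.0
position: [0.5135, 0.1849, 0.1281]
tool_rot: [[-0.003, 0.221, 0.975], [-0.001, 0.975, -0.221], [-1.0, -0.001, -0.003]]
wrist_force: [-0.1, 0.3, -0.1]
opening: 0.09
11.05 [0.5135 0.1848 0.1282] yaw 77.83 op 0.092 F [-0.6  0.6  0.3] [ 0.29  0.51  1.95 -0.    0.69 -1.07]
red [335.  73.] 718 c [427.6 262.7] m [428. 262.] ang -84.3 L,W 50.5 10.3
red [352. 134.] 1245 c [494.3 268.7] m [480.  267.2] ang 5.2 L,W 101.0 14.7
red [131. 268.] 545 c [565.7  29.4] m [566.3  33.5] ang 79.1 L,W 68.0 30.6
blue [245. 141.] 854 c [468.  178.7] m [467.8 179.1] ang -82.7 L,W 51.2 11.5
blue [252. 163.] 537 c [489.  181.4] m [487.4 181.1] ang 7.7 L,W 28.1 15.0
blue [258. 209.] 228 c [528.8 178.5] m [528.3 176.8] ang -10.6 L,W 39.4 10.8
blue [275. 216.] 372 c [534.4 192.1] m [537.6 189.9] ang -11.7 L,W 42.6 13.3
blue [262. 274.] 627 c [596.1 166.1] m [595.5 166.1] ang -12.1 L,W 55.8 15.0
black [440.  84.] 324 c [448.5 361.9] m [448.5 360.1] ang 85.2 L,W 49.4 7.2
black [444. 141.] 849 c [515.  357.6] m [501.1 358.6] ang -4.1 L,W 99.0 13.7
black [129. 207.] 617 c [500.9  47.6] m [501.5  57.7] ang 88.1 L,W 127.6 7.1
```

```bash
python3 -m pendant '[{"ax":-0.31,"ay":0,"az":0,"x":35,"y":0.7,"z":1.3,"grip":0},{"ax":-0.31,"ay":0,"az":0,"x":66,"y":0.7,"z":1.3,"grip":0},{"ax":-0.31,"ay":0,"az":0,"x":66,"y":0.7,"z":1.3,"grip":0},{"ax":-0.31,"ay":0,"az":0,"x":66,"y":0.7,"z":1.3,"grip":0},{"ax":-0.31,"ay":0,"az":0,"x":66,"y":0.7,"z":1.3,"grip":0}]' >/dev/null; python3 look.py w13 .008;python3 - <<'E'
import cv2
cv2.imwrite("pics/w13c.png",cv2.resize(cv2.imread("pics/w13.png")[80:384,110:410],None,fx=1.8,fy=1.8))
E
```

```text
11.6 [0.5166 0.1853 0.0649] yaw 94.38 op 0.09 F [ 0.2 -0.3  0.3] [ 0.29  0.61  1.98 -0.    0.55 -1.36]
red [400. 103.] 1250 c [430.6 265.6] m [430.6 264.3] ang -86.4 L,W 51.7 11.2
red [393. 183.] 1974 c [497.1 270.1] m [483.5 268.7] ang 3.5 L,W 103.5 15.6
red [ 69. 255.] 1058 c [562.8  27.1] m [562.2  29.6] ang 74.8 L,W 71.8 33.3
blue [262. 149.] 1616 c [468.2 180.2] m [468.2 180.6] ang -84.3 L,W 51.6 11.5
blue [263. 225.] 2381 c [535. 187.] m [520.3 185. ] ang 5.8 L,W 119.2 15.5
black [496. 155.] 433 c [453.4 359.3] m [453.3 357.7] ang 84.4 L,W 40.6 10.4
black [ 83. 183.] 1464 c [497.9  45. ] m [498.5  54. ] ang 86.8 L,W 135.3 8.8
black [482. 217.] 912 c [519.8 358.6] m [504.3 360. ] ang -5.6 L,W 102.2 13.6
```

View pics/w13c.png

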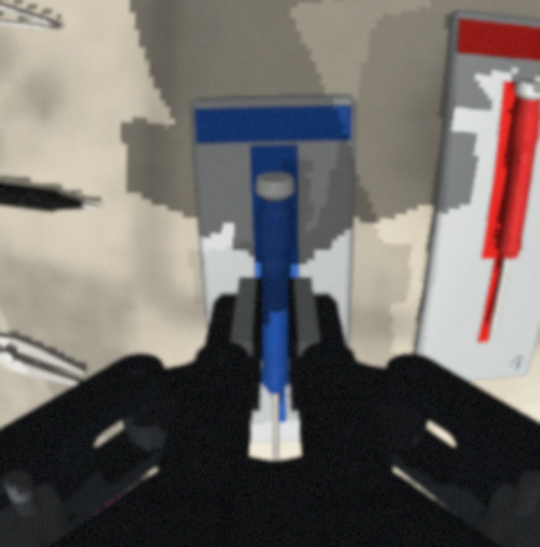

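Blue is in line with its outline (cap at crop (275,185), bar at (274,125)). It needs a 1.2° turn and 1 mm, then lower and release.

```bash
python3 -m pendant '[{"ax":-0.02,"ay":0,"az":0,"x":12,"y":0,"z":-1,"grip":0},{"ax":-0.02,"ay":0,"az":0,"x":22,"y":0,"z":-1,"grip":0},{"ax":-0.02,"ay":0,"az":0,"x":26,"y":0,"z":-1,"grip":0},{"ax":-0.02,"ay":0,"az":0,"x":26,"y":0,"z":-1,"grip":0},{"ax":-0.02,"ay":0,"az":0,"x":26,"y":0,"z":-1,"grip":0}]'; python3 -m pendant '[{"ax":0,"ay":0,"az":0,"x":0,"y":0,"z":0,"grip":0.4},{"ax":0,"ay":0,"az":0,"x":0,"y":0,"z":0,"grip":0.4},{"ax":0,"ay":0,"az":0,"x":0,"y":0,"z":0,"grip":0.4},{"ax":0,"ay":0,"az":0,"x":-40,"y":0,"z":0,"grip":0.45},{"ax":0,"ay":0,"az":0,"x":-90,"y":0,"z":0,"grip":0.45},{"ax":0,"ay":0,"az":0,"x":-90,"y":0,"z":0,"grip":0.45},{"ax":0,"ay":0,"az":0,"x":-90,"y":0,"z":0,"grip":0.45}]' >/dev/null; python3 look.py w14 .012;python3 - <<'E'
import cv2
cv2.imwrite("pics/w14c.png",cv2.resize(cv2.imread("pics/w14.png")[80:384,110:410],None,fx=1.8,fy=1.8))
E
```

```text
clock: 12.1
position: [0.5147, 0.185, 0.0385]
tool_rot: [[-0.0, -0.099, 0.995], [-0.0, 0.995, 0.099], [-1.0, -0.0, -0.0]]
wrist_force: [-6.3, -2.6, 27.3]
opening: 0.093
12.85 [0.5149 0.1851 0.1277] yaw 95.73 op 0.451 F [ 1.2  0.6 -0.7] [ 0.29  0.51  1.95  0.    0.69 -1.38]
red [369. 102.] 730 c [428.8 262.9] m [429.  262.3] ang -86.5 L,W 50.1 10.8
red [363. 163.] 1179 c [493.9 266.9] m [480.  265.7] ang 3.9 L,W 100.1 14.5
red [101. 220.] 753 c [557.3  30.2] m [557.6  31.8] ang 79.9 L,W 68.7 31.5
blue [263. 134.] 836 c [465.7 179.6] m [465.6 179.8] ang -84.5 L,W 50.0 11.2
blue [263. 188.] 1380 c [510.8 184.2] m [510.8 184.2] ang 5.4 L,W 76.3 14.6
black [456. 146.] 425 c [451.8 358.9] m [451.7 357.9] ang 83.8 L,W 49.1 10.2
black [117. 158.] 1015 c [494.6  47.5] m [495.   52.5] ang 87.0 L,W 131.3 8.4
black [441. 196.] 749 c [516.1 353.2] m [502.  354.5] ang -5.7 L,W 99.6 13.3
black [  7. 201.] 100 c [ 554.2 -103.3] m [ 554.  -104.3] ang 87.3 L,W 31.7 8.3
```

View pics/w14c.png

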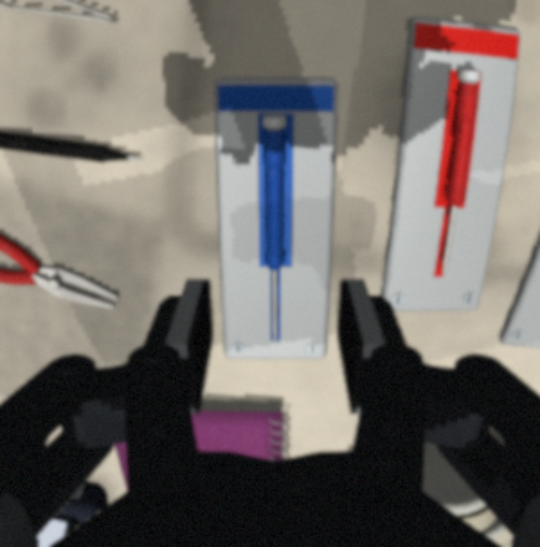

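Blue lies on its outline: cap at crop (274,122), tip at (275,340). Red, seen obliquely, is still on its pad. Now to black.

```bash
python3 -m pendant '[{"ax":0.9,"ay":0,"az":0,"x":0,"y":-200,"z":6,"grip":0.45},{"ax":0.9,"ay":0,"az":0,"x":0,"y":-200,"z":6,"grip":0.45},{"ax":0.9,"ay":0,"az":0,"x":0,"y":-200,"z":6,"grip":0.45},{"ax":0.9,"ay":0,"az":0,"x":0,"y":-200,"z":6,"grip":0.45},{"ax":1.714,"ay":0,"az":0,"x":0,"y":-316,"z":12,"grip":0.45},{"ax":1.714,"ay":0,"az":0,"x":0,"y":-316,"z":12,"grip":0.45},{"ax":1.714,"ay":0,"az":0,"x":0,"y":-316,"z":12,"grip":0.45},{"ax":1.714,"ay":0,"az":0,"x":0,"y":-316,"z":12,"grip":0.45},{"ax":1.714,"ay":0,"az":0,"x":0,"y":-316,"z":12,"grip":0.45},{"ax":1.714,"ay":0,"az":0,"x":0,"y":-316,"z":12,"grip":0.45}]' >/dev/null; python3 look.py w15 .006
```

```text
13.9 [ 0.5575 -0.1281  0.126 ] yaw 8.8 op 0.447 F [ 0.6  0.4 -0.7] [-0.28  0.54  1.89  0.    0.72 -0.43]
red [284.  21.] 263 c [552.8  14.1] m [552.6  13.7] ang 77.8 L,W 41.2 6.4
red [313.  28.] 340 c [576.1  13.5] m [576.2  12.8] ang 74.8 L,W 52.3 7.5
black [217.  26.] 357 c [500.9   1.8] m [500.8   2.3] ang 85.3 L,W 47.0 6.5
black [265. 190.] 689 c [ 559.5 -127.5] m [ 559.5 -126.6] ang 85.5 L,W 59.9 9.8
```

```bash
python3 -m pendant '[{"ax":0.197,"ay":0,"az":0,"x":30,"y":1.6,"z":0,"grip":0.45},{"ax":0.197,"ay":0,"az":0,"x":50,"y":1.6,"z":0,"grip":0.45},{"ax":0.197,"ay":0,"az":0,"x":80,"y":1.6,"z":0,"grip":0.45},{"ax":0.197,"ay":0,"az":0,"x":95,"y":1.6,"z":0,"grip":0.45},{"ax":0.197,"ay":0,"az":0,"x":95,"y":1.6,"z":0,"grip":0.45},{"ax":0.197,"ay":0,"az":0,"x":95,"y":1.6,"z":0,"grip":0.45}]'>/dev/null; python3 look.py w16 .006
python3 - <<'E'
import cv2
cv2.imwrite("pics/w16c.png",cv2.resize(cv2.imread("pics/w16.png")[130:384,110:410],None,fx=1.5,fy=1.5))
E
```

```text
14.55 [ 0.5604 -0.1279  0.0334] yaw -1.43 op 0.451 F [ 0.2 -0.6 -0.2] [-0.28  0.68  1.93  0.    0.53 -0.25]
red [229.   8.] 245 c [547.5  -2.8] m [547.7  -2.6] ang 86.1 L,W 8.6 7.5
red [271.  11.] 383 c [568.1  -4.6] m [568.   -5.4] ang 64.2 L,W 14.7 7.4
black [132.  28.] 871 c [497.3  -8.2] m [497.3  -7. ] ang 87.0 L,W 35.3 9.0
black [262. 242.] 1517 c [ 560.3 -128.6] m [ 560.4 -126.8] ang 87.1 L,W 61.4 9.4
```

View pics/w16c.png

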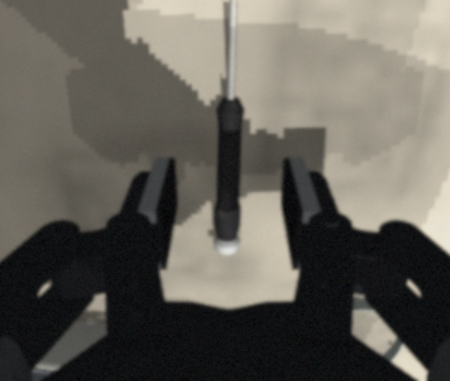

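The black handle is centred between the fingers (crop (228,170)), with the cap toward the gripper body. Gripping and lifting.

```bash
python3 -m pendant '[{"ax":0.02,"ay":0,"az":0,"x":2.5,"y":0,"z":0,"grip":0.45},{"ax":0.02,"ay":0,"az":0,"x":2.5,"y":0,"z":0,"grip":0},{"ax":0.02,"ay":0,"az":0,"x":2.5,"y":0,"z":0,"grip":0},{"ax":0.02,"ay":0,"az":0,"x":2.5,"y":0,"z":0,"grip":0},{"ax":0.02,"ay":0,"az":0,"x":2.5,"y":0,"z":0,"grip":0},{"ax":0.02,"ay":0,"az":0,"x":2.5,"y":0,"z":0,"grip":0},{"ax":0.02,"ay":0,"az":0,"x":2.5,"y":0,"z":0,"grip":0}]'; python3 -m pendant '[{"ax":0,"ay":0,"az":0,"x":-50,"y":0,"z":0,"grip":0},{"ax":0,"ay":0,"az":0,"x":-100,"y":0,"z":0,"grip":0},{"ax":0,"ay":0,"az":0,"x":-100,"y":0,"z":0,"grip":0},{"ax":0,"ay":0,"az":0,"x":-100,"y":0,"z":0,"grip":0}]' >/dev/null; python3 look.py w17 .106
```

```text
clock: 15.25
position: [0.5604, -0.1279, 0.0311]
tool_rot: [[0.001, 0.999, -0.046], [-0.0, -0.046, -0.999], [-1.0, 0.001, 0.0]]
wrist_force: [-1.6, 0.1, 9.4]
opening: 0.089
15.7 [ 0.56   -0.1278  0.1306] yaw -2.63 op 0.09 F [-0.5  0.1 -0.6] [-0.28  0.53  1.88 -0.    0.72 -0.23]
red [238.  22.] 393 c [554.3 -11.2] m [554.3 -11. ] ang 79.1 L,W 23.9 5.2
red [267.  25.] 438 c [567.8 -13.1] m [567.9 -13.1] ang 74.9 L,W 26.6 5.3
```

Black is gripped. Before swinging the camera side toward the black joystick-like object behind the black pad, I'll check where that object really is by intersecting two views.

Run:
```python
from h import *
t=cv2.imread("pics/top0.png")[20:150,60:240]; w=cv2.imread("pics/w2.png")[0:140,330:512]; s=cv2.imread("pics/side0.png")[150:330,60:280]
f=lambda a:cv2.resize(a,(390,int(390*a.shape[0]/a.shape[1])))
a,b,c=f(t),f(w),f(s); H=300; p=lambda a:np.vstack([a,np.zeros((max(0,H-len(a)),390,3),np.uint8)])[:H]
cv2.imwrite("pics/obs.png",np.vstack([np.hstack([p(a),p(b)]),np.hstack([c[:300],p(c*0)])])[:600])
m=eyes.camera_model("top")
for uv in ((122,92),(96,58),(132,100)):
    print(uv,[ray(m,"top",uv,z)[0].round(3).tolist() for z in (0,.1,.2,.3)])
```

```text
(122, 92) [[0.705, 0.438], [0.675, 0.405], [0.645, 0.371], [0.616, 0.338]]
(96, 58) [[0.783, 0.5], [0.745, 0.46], [0.707, 0.42], [0.669, 0.381]]
(132, 100) [[0.687, 0.415], [0.659, 0.384], [0.631, 0.353], [0.603, 0.322]]
```

View pics/obs.png

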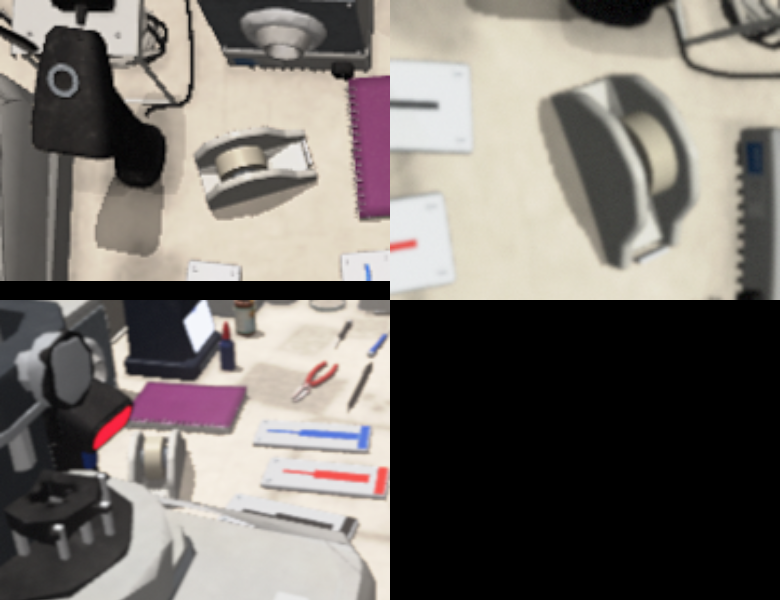

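Run:
```python
from h import *
t,s=eyes.camera_model("top"),eyes.camera_model("side"); w=np.array(eyes.camera_model("side")["world_from_camera"])
for st in ((132,200),(112,222),(130,210)):
  for tp in ((124,92),(133,100),(110,85)):
    zs=np.arange(0,.4,.002); A=np.array([ray(t,"top",tp,z)[0] for z in zs]);B=np.array([ray(s,"side",st,z)[0] for z in zs])
    d=np.linalg.norm(A-B,axis=1); i=d.argmin(); print(st,tp,"z",zs[i].round(3),A[i].round(3),"gap",d[i].round(3))
```

```text
(132, 200) (124, 92) z 0.17 [0.654 0.378] gap 0.016
(132, 200) (133, 100) z 0.164 [0.641 0.362] gap 0.036
(132, 200) (110, 85) z 0.182 [0.664 0.4  ] gap 0.005
(112, 222) (124, 92) z 0.132 [0.666 0.39 ] gap 0.04
(112, 222) (133, 100) z 0.126 [0.652 0.374] gap 0.061
(112, 222) (110, 85) z 0.144 [0.675 0.414] gap 0.018
(130, 210) (124, 92) z 0.152 [0.66  0.384] gap 0.014
(130, 210) (133, 100) z 0.146 [0.646 0.368] gap 0.034
(130, 210) (110, 85) z 0.164 [0.669 0.406] gap 0.006
```

The object overhangs at about (0.65, 0.38), z 0.13–0.2 m. The wrist camera will come to about x = 0.60, which leaves 3–4 cm. I'll turn fully at a waypoint nearer the robot before going in.

```bash
python3 -m pendant '[{"ax":0.8,"ay":0,"az":0,"x":0,"y":-49,"z":-187,"grip":0},{"ax":0.8,"ay":0,"az":0,"x":0,"y":-49,"z":-187,"grip":0},{"ax":0.8,"ay":0,"az":0,"x":0,"y":-49,"z":-187,"grip":0},{"ax":0.8,"ay":0,"az":0,"x":0,"y":-49,"z":-187,"grip":0},{"ax":1.62,"ay":0,"az":0,"x":0,"y":-97,"z":-374,"grip":0},{"ax":1.62,"ay":0,"az":0,"x":0,"y":-97,"z":-374,"grip":0},{"ax":1.62,"ay":0,"az":0,"x":0,"y":-97,"z":-374,"grip":0},{"ax":1.62,"ay":0,"az":0,"x":0,"y":-97,"z":-374,"grip":0},{"ax":1.62,"ay":0,"az":0,"x":0,"y":-97,"z":-374,"grip":0},{"ax":1.62,"ay":0,"az":0,"x":0,"y":-97,"z":-374,"grip":0}]'; python3 look.py w18 .008
```

```text
clock: 16.7
position: [0.4787, 0.2534, 0.1289]
tool_rot: [[-0.002, 0.175, -0.985], [-0.0, -0.985, -0.175], [-1.0, 0.0, 0.002]]
wrist_force: [-0.0, -0.7, -0.4]
opening: 0.089
16.75 [0.4789 0.252  0.1288] yaw -80.57 op 0.089 F [ 0.6 -0.1 -0.8] [0.43 0.5  1.96 0.   0.68 1.83]
red [495. 145.] 104 c [566.6  22.3] m [567.2  23.7] ang 80.6 L,W 60.4 6.5
red [481. 155.] 146 c [550.1  37. ] m [552.2  40.5] ang 59.0 L,W 45.7 7.7
red [245. 185.] 1052 c [478.3 266.3] m [482.1 266.6] ang 2.0 L,W 65.7 14.8
red [226. 237.] 297 c [430.  276.4] m [430.2 276.8] ang -87.8 L,W 27.1 10.6
blue [346. 183.] 1866 c [503.9 181.3] m [497.8 181.3] ang 4.1 L,W 88.2 51.5
black [147. 140.] 1157 c [522.2 354.5] m [508.1 356.5] ang -7.6 L,W 100.3 14.3
black [139. 196.] 456 c [456.6 362.6] m [456.3 361.4] ang 82.4 L,W 51.2 9.3
```

```bash
python3 -m pendant '[{"ax":0.259,"ay":0,"az":0,"x":0,"y":0,"z":0,"grip":0},{"ax":0.259,"ay":0,"az":0,"x":0,"y":-50,"z":-20,"grip":0},{"ax":0.259,"ay":0,"az":0,"x":0,"y":-102,"z":-41.5,"grip":0},{"ax":0.259,"ay":0,"az":0,"x":0,"y":-102,"z":-41.5,"grip":0},{"ax":0.259,"ay":0,"az":0,"x":40,"y":-102,"z":-41.5,"grip":0},{"ax":0.259,"ay":0,"az":0,"x":63,"y":-102,"z":-41.5,"grip":0},{"ax":0.259,"ay":0,"az":0,"x":63,"y":-102,"z":-41.5,"grip":0},{"ax":0.259,"ay":0,"az":0,"x":63,"y":-102,"z":-41.5,"grip":0}]'; python3 look.py w19 .008;python3 - <<'E'
import cv2
cv2.imwrite("pics/w19c.png",cv2.resize(cv2.imread("pics/w19.png")[80:384,110:410],None,fx=1.8,fy=1.8))
E
```

```text
clock: 17.55
position: [0.5028, 0.3571, 0.0668]
tool_rot: [[-0.002, -0.08, -0.997], [-0.001, -0.997, 0.08], [-1.0, 0.001, 0.002]]
wrist_force: [0.2, -0.2, -0.6]
opening: 0.088
17.6 [0.5035 0.3575 0.0677] yaw -94.59 op 0.087 F [ 0.6 -0.5 -0. ] [ 0.57  0.67  1.81 -0.    0.66  2.22]
red [387. 240.] 1298 c [477. 268.] m [479.3 268.1] ang 3.2 L,W 69.5 14.9
red [394. 292.] 344 c [429.7 257.3] m [430.2 255.7] ang -86.6 L,W 36.1 11.3
blue [482. 191.] 1803 c [527.7 185.8] m [509.3 182.9] ang 5.8 L,W 133.1 51.8
black [483. 189.] 273 c [510.4 183.6] m [511.9 183.4] ang 5.9 L,W 73.9 5.1
```

View pics/w19c.png

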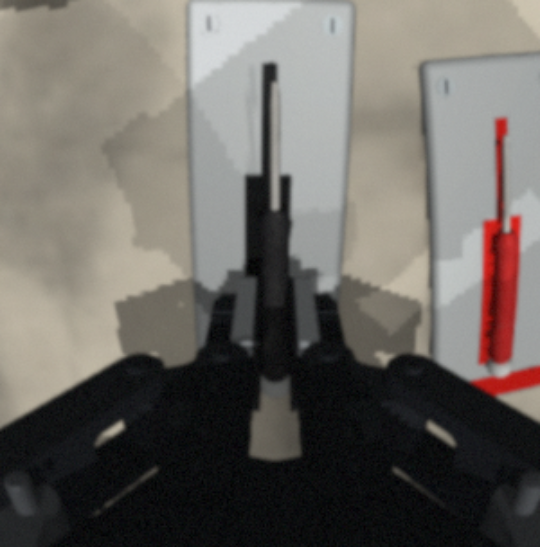

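The outline lies about 2 mm to +y of the held black driver (outline blade at crop x 269, blade at 275). I'll shift 2.2 mm in +y and 1 mm in +x, then lower and release.

```bash
python3 -m pendant '[{"ax":0.01,"ay":0,"az":0,"x":12,"y":-2.2,"z":-1,"grip":0},{"ax":0.01,"ay":0,"az":0,"x":22,"y":-2.2,"z":-1,"grip":0},{"ax":0.01,"ay":0,"az":0,"x":27,"y":-2.2,"z":-1,"grip":0},{"ax":0.01,"ay":0,"az":0,"x":28,"y":-2.2,"z":-1,"grip":0},{"ax":0.01,"ay":0,"az":0,"x":28,"y":-2.2,"z":-1,"grip":0}]'; python3 -m pendant '[{"ax":0,"ay":0,"az":0,"x":0,"y":0,"z":0,"grip":0.4},{"ax":0,"ay":0,"az":0,"x":0,"y":0,"z":0,"grip":0.4},{"ax":0,"ay":0,"az":0,"x":0,"y":0,"z":0,"grip":0.4},{"ax":0,"ay":0,"az":0,"x":-40,"y":0,"z":0,"grip":0.45},{"ax":0,"ay":0,"az":0,"x":-90,"y":0,"z":0,"grip":0.45},{"ax":0,"ay":0,"az":0,"x":-90,"y":0,"z":0,"grip":0.45},{"ax":0,"ay":0,"az":0,"x":-90,"y":0,"z":0,"grip":0.45}]' >/dev/null; python3 look.py w20 .012;python3 - <<'E'
import cv2
cv2.imwrite("pics/w20c.png",cv2.resize(cv2.imread("pics/w20.png")[60:384,110:410],None,fx=1.8,fy=1.8))
E
```

```text
clock: 18.1
position: [0.5042, 0.3599, 0.0391]
tool_rot: [[-0.0, -0.09, -0.996], [-0.0, -0.996, 0.09], [-1.0, 0.0, 0.0]]
wrist_force: [0.1, -0.3, 0.2]
opening: 0.094
18.85 [0.5043 0.3601 0.1295] yaw -95.2 op 0.454 F [-0.3 -0.2 -0.2] [ 0.57  0.58  1.78 -0.    0.78  2.23]
red [365. 210.] 926 c [478.4 268.9] m [479.5 269.2] ang 3.7 L,W 64.3 14.1
red [365. 255.] 437 c [431.6 266.3] m [431.7 266.4] ang -86.2 L,W 49.6 10.7
blue [444. 173.] 1411 c [527.2 188.6] m [507.4 186.8] ang 5.7 L,W 129.3 50.0
black [264. 194.] 1180 c [501.6 358.3] m [502.9 358.4] ang -5.3 L,W 65.6 15.9
black [504. 173.] 88 c [503.2 102.8] m [503.  101.7] ang 86.2 L,W 28.0 5.6
black [264. 245.] 682 c [454.8 363. ] m [455.1 362.9] ang 84.4 L,W 52.0 12.5
```

The viewer limit is reached, so the remaining checks are numeric. I'll back off to a view above all three pads, pointed away from the overhang.

```bash
python3 -m pendant '[{"ax":0,"ay":0,"az":0,"x":-127,"y":139,"z":92,"grip":0.45},{"ax":0,"ay":0,"az":0,"x":-127,"y":139,"z":92,"grip":0.45},{"ax":0,"ay":0,"az":0,"x":-127,"y":139,"z":92,"grip":0.45},{"ax":0,"ay":0,"az":0,"x":-127,"y":139,"z":92,"grip":0.45},{"ax":0,"ay":0,"az":0,"x":-127,"y":139,"z":92,"grip":0.45},{"ax":0,"ay":0,"az":0,"x":-127,"y":139,"z":92,"grip":0.45},{"ax":0,"ay":0,"az":0,"x":-127,"y":139,"z":92,"grip":0.45}]' >/dev/null; python3 look.py w21 .008
python3 - <<'E'
from h import *
im=cv2.imread("pics/w21.png"); m=eyes.camera_model("wrist"); h=cv2.cvtColor(im,cv2.COLOR_BGR2HSV)
pads={"black":((.4525,.3635),-5.5),"red":((.4296,.2650),4.0),"blue":((.467,.1805),5.6)}
for n,(b,a) in pads.items():
    a=np.radians(a); ex=np.array([np.cos(a),np.sin(a)]); ey=np.array([-ex[1],ex[0]])
    print(n)
    for y in range(-16,17,2):
        s=""
        for x in range(0,132,2):
            u,v=pix(m,[*(np.array(b)+ex*x/1e3+ey*y/1e3),.008]).round().astype(int)
            H,S,V=map(int,h[v,u]); s+="#" if (S>110 if n!="black" else V<75) else "." if V>185 else "o" if V>110 else "+"
        print(f"{y:4d} {s}")
E
```

```text
19.6 [0.4005 0.2305 0.2551] yaw -95.2 op 0.45 F [ 1.6  0.6 -1.3] [0.46 0.22 2.01 0.   0.91 2.12]
red [404.  28.] 424 c [562.1  27.5] m [562.6  29.8] ang 78.8 L,W 70.4 31.5
red [225. 100.] 535 c [477.8 268. ] m [478.4 268.1] ang 3.5 L,W 63.4 13.5
red [232. 139.] 334 c [429.6 265.1] m [429.8 264.8] ang -86.3 L,W 50.7 10.6
blue [293.  79.] 1021 c [505.8 183.5] m [497.  183.3] ang 4.8 L,W 88.6 51.0
black [153.  91.] 392 c [502.4 359.2] m [503.6 358.9] ang -5.7 L,W 66.0 12.2
black [396.  76.] 387 c [498.1  44.8] m [498.2  47. ] ang 87.2 L,W 129.1 6.6
black [155. 130.] 242 c [453.6 363.6] m [453.2 363.2] ang 82.3 L,W 47.8 9.1
black
 -16 ###oo.............................................................
 -14 ###o..............................................................
 -12 ###o..............................................................
 -10 ###o..............................................................
  -8 ###o....oo....ooooooooooooo........oooooo.........................
  -6 ###o...oo#++++++++++ooo######+++++++++++o.........................
  -4 ###+...o+####################
[... 2514 characters left out ...]
############################........................
   0 ###oo.oo##################################..oo........oo..........
   2 ###oooo###################################........................
   4 #####o####################################........................
   6 #########################################.........................
   8 ###...............................................................
  10 ###...............................................................
  12 ####..............................................................
  14 ###...............................................................
  16 ###...............................................................
```

Numeric check: all three drivers are on their outlines to about 2 mm and 1°, with the handles at the bar ends. The pen and pliers are where they were to within 2 mm. Handing in.

```bash
python3 -c "
from cell import bot,sensors
print(bot.finish_job()); s=sensors.state(); print(s['clock'])"
```

```text
the job is handed in; nothing more can be done
None
the job is handed in; nothing more can be done
```

I picked up the red, blue and black screwdrivers one at a time and laid each on its own pad, with the handle at the bar end. The job was handed in at about 19.6 s of the 77 s allowed, with the gripper open and well above the bench.

**Placement:** my last wrist-camera measurement put all three on their outlines to about 2 mm and 1°. Red was 1–2 mm toward its bar and black 1–2 mm away from its bar. I saw red and blue in pictures after release. Black's final placing was checked by numbers only, because the 16-picture limit had been reached.

**Other tools:** the pen and pliers measured within 2 mm of where they started, which is the calibration error. I did not measure the tweezers again, but neither the gripper nor a carried driver came down near them.

**Contact:** the highest wrist force I read was 27 N, while lowering blue onto its pad. The fingertips touched the bench lightly during the grasps, at 9–16 N. Forces were read only at the end of each move, so brief peaks could have gone unseen.

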